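# Zero the bird-seed mill and set it five clicks open

### The arm

A 6-joint arm with a two-finger parallel gripper is mounted at the origin on the work surface. World frame = base frame: x ahead of the robot, y to its left, z up, the work surface at z = 0. Lengths are in m, angles in rad, forces in N, time in s.
With the tool pointing down it reaches from about 0.375 to 0.75 m from the base axis. Payload 9 kg.
Tool frame: the origin (TCP) lies on the mounting face of the last link; the fingertips stand 173 mm ahead of it and the grasp point (between the pads) lies 155 mm ahead of it; x points along the fingers, z is the direction in which the jaws open and shut, and the axes are right-handed (so a half turn about x gives the same grasp; the last joint's range is limited). The gripper opens to 85 mm and grips with 20 to 120 N. Pads are 22 mm wide; open, the fingers measure 114 mm over their backs; the gripper's body (76 mm by 85 mm) begins 54 mm behind the grasp point. The pads swing forward as they close: fully open they stand 13 mm farther back than shut.
Start: joints at [1.08, 0.104, 0.097, 1.564, 0, 1.353], TCP at [0.162, 0.578, 0.405] pointing down, gripper open.
Joint ranges: [-2.99, 2.99], [-0.84, 1.86], [-1.1, 1.16], [-1.84, 2.11], [-1.51, 1.56], [-3.14, 3.14]. Speed limits (rad/s): [2.22, 2.22, 2.57, 3.14, 3.14, 3.14].

### API

Orientations are given as a unit quaternion [x, y, z, w].
In Python, from bench import observe, camera, calibration, sign_off gives the robot as it stands.
- The arm moves only by the shell command python3 -m creep 'ROWS' [FORCE]. ROWS is JSON, a list that holds one entry, the list of rows, each a list of 7 numbers: the shift along the tool's x, y, z in m, then the turn, a rotation vector about the tool's x, y, z in degrees, then the opening, from -1 (shut) to 1 (fully open). In form: [[[tx, ty, tz, rx, ry, rz, claw], ...]]. A call has 1 to 8 rows; each row shifts and turns the commanded pose from where the row before left it, along the tool's axes as they then stand; what a row does not reach is not made up. A row lasts 1/8 s, in which the tool goes at most 62.5 mm and 10.7 degrees, less where a joint would pass 70% of its speed; a pose out of reach is approached as far as the arm can. A call is refused whole if a number of a shift passes 0.0625 or a number of a turn 10.7, either way. A call with a gripper value outside its range is refused whole. The fingers move at their own pace and stop on an object; FORCE is the grip in N (left out, the last holds). Time passes only in rows, so rows that do not move let the fingers close. It gives the time, the measured TCP pose, the force and the opening at its end, in the units of the state.
- observe(): the state, without advancing time (a new reading comes with each control period).
- camera(name): name is "side" or "top" or "wrist"; returns (picture, depth): 480x640x3 uint8, red, green, blue; 480x640 float32, m along the optical axis (not along the pixel's ray), 0 where there is no reading.
- calibration(name): a dict with "mtx" (3x3 intrinsics, pixels), "origin" and "orientation" of the camera in the world. Camera axes: x right, y down, z forward; pixel columns grow to the right and rows downward; lengths in m; the calibration is good to about 2 mm. A picture is of the moment at which its call begins: read the wrist's pose just before it. calibration takes no time and is no camera call; for the wrist camera it gives the pose at the moment of the call.
- sign_off(): hands the job in, once; it reports no verdict.
The state is a dict: "clock": time; "q": joint angles; "joint_vel": joint speeds; "joint_torque": joint torques, N m; "tcp_pos": TCP position; "ee_rot": TCP orientation; "contact_force": force on the tool from outside, world axes, zero at the start; "moment": the same for the moment, N m; "opening": opening from 0.0 (shut) to 1.0 (fully open).
Only numpy, scipy, OpenCV 4.12 (cv2) and the standard library are available. Lean on these libraries where they do the work, as an engineer would, in place of code of your own. Each camera call takes 0.05 s, during which the arm holds its last target. There are 200 camera calls.

### The job

Set the green bird-seed mill for sunflower seed: push its adjusting wheel (the aluminium one with three pegs, on top) clockwise, seen from above, until it comes up gently against its closed stop, then turn it back the other way exactly five clicks and leave it resting in that click. Do not force the wheel at the stop, and do not disturb the other things on the table.

Things in the scene. Friction and masses are not known exactly. Their poses are not given: they have to be found in the camera images.
- wheel: level aluminium disc on top of the mill, 116 mm across, 12 mm thick, turning about its upright axis z. Origin: centre of its underside, 94 mm above the table; upper face at 106 mm. Three round upright pegs, 14 mm in diameter, stand on it 45 mm from the axis, their tops 134 mm above the table: red towards its +x, black at +120 and -120 degrees. Yaw grows counter-clockwise from above.
- wheel_top (a point): centre of the disc's upper face. The wheel rests in clicks 30 degrees apart; well past half-way it snaps into the next by itself. Pushing a peg over a click takes 3 to 10 N, more when quick. Clockwise it ends at a firm closed stop, exactly at a click, 2 to 9 clicks from the start; the pegs stand differently to the stop each time, so find it by feel. Over 60 N harms it.
- burr (a joint): gap of the burrs in m, driven by the wheel: 0 at the closed stop, 0.0001 (0.1 mm) more for every click counter-clockwise, so 0.0005 at five clicks; the far stop is just past 10 clicks. Its reading is too coarse to tell the clicks: count them. It moves only the brass spindle tip (16 mm wide, standing 7 mm above the disc) in the wheel's middle.
- mill: green cast mill, fixed; origin on the table under the wheel's axis. Body 120 mm across, 90 mm high, base 160 x 140 mm. Funnel hopper towards its +x: 104 mm across, centre 150 mm from the axis, rim 128 mm high. Chute towards its -x, 115 mm out, and crank towards its -y, 146 mm out, both below 60 mm high. Nothing stands above the wheel.
- saucer: shallow terracotta clay saucer, 130 mm across, 22 mm high, origin under its centre; stands left of the mill
- scoop: stainless scoop lying on the table, about 200 mm long and 62 mm high, open cup towards its +x, handle towards its -x; origin under the back of the cup; right of the mill
- pot: empty grey plastic plant pot, 116 mm across, 105 mm high, origin under its centre; back right
- frog: green glazed ceramic frog figurine, about 70 x 80 mm, 71 mm high, origin under its centre; at the back
- paperweight: round green glass paperweight, 76 mm across, 50 mm high, origin under its centre; at the back

How it is judged:
On the way:
1. the wheel is turned clockwise home against its closed stop (burr gap under 0.02 mm) (value of joint burr below 2e-05 m), for 0.1 s.
At the end, for the whole second after the job is handed in: After having been at its closed stop, the wheel rests still in the fifth click from the stop: burr gap 0.5 mm, within 0.03 mm (about 9 degrees of the wheel); everything else on the table still stands where it was, within 30 mm (value of joint burr between 0.00047 and 0.00053 m and angular speed of wheel below 0.1 rad/s); the robot touches nothing.
It fails at once if the wheel is forced with more than 60 N (contact force between wheel and the arm above 60 N or contact force between wheel and the fingers above 60 N).
It fails at once if a bystander (saucer, scoop, pot, frog or paperweight) is moved more than 30 mm (distance of any of saucer, scoop, pot, frog, paperweight from where it was at the start of the episode above 0.03 m).
It also fails if it takes over 64 s, if anything falls off the work surface, if the arm or the gripper's body presses on something with over 40 N, if the wrist force passes 120 N, or if a joint passes its speed limit or range.

## Working session

There is one attempt and no reset: what is moved stays moved. The work goes in short steps, Python scripts to look and compute and a shell command to move; the robot and the scene stay as the last step left them, time stands still between calls to the robot, and variables do not carry over. Pictures are saved under pics/ and viewed, about 8 in all and at most 12, crops included, and the job is handed in when it is done.

```bash
ls; mkdir -p pics; python3 - <<'E'
from bench import *
import cv2,numpy as np
print(observe())
for n in ["top","side"]:
    p,d=camera(n); cv2.imwrite(f"pics/{n}0.png",p[:,:,::-1]); np.save(f"pics/{n}0.npy",d); c=calibration(n); print(n,c)
E
```

```text
pics
{'clock': 0.0, 'q': array([1.08030103e+00, 1.04712824e-01, 9.64770354e-02, 1.56391941e+00,
       7.13309532e-06, 1.35309821e+00]), 'joint_vel': array([ 0.00047147, -0.00027241, -0.00115262,  0.00136911,  0.00152233,
       -0.00166855]), 'joint_torque': array([-3.02985740e-03, -5.56939280e+01,  5.03640783e+01,  1.72122172e-02,
       -6.70390127e-04, -4.29049521e-06]), 'tcp_pos': array([0.16159216, 0.57771764, 0.40391853]), 'ee_rot': array([-0.4275665 ,  0.56378145,  0.42716939,  0.56290646]), 'contact_force': array([-0.68620448, -0.15854763, -0.0363402 ]), 'moment': array([ 0.01885826,  0.00991442, -0.04592515]), 'opening': 0.998548718290564}
top {'mtx': array([[487.03740263,   0.        , 324.88889232],
       [  0.        , 487.03740263, 238.84858141],
       [  0.        ,   0.        ,   1.        ]]), 'origin': array([ 0.40514596, -0.01948289,  1.35008723]), 'orientation': array([ 0.71194161, -0.69643757,  0.05848055, -0.06851197])}
side {'mtx': array([[589.21464681,   0.        , 322.01662575],
       [  0.        , 589.21464681, 230.3606463 ],
       [  0.        ,   0.        ,   1.        ]]), 'origin': array([ 0.00913635, -0.67072325,  1.04631583]), 'orientation': array([ 0.86634573, -0.33110722,  0.13811158, -0.34747413])}
```

View pics/top0.png

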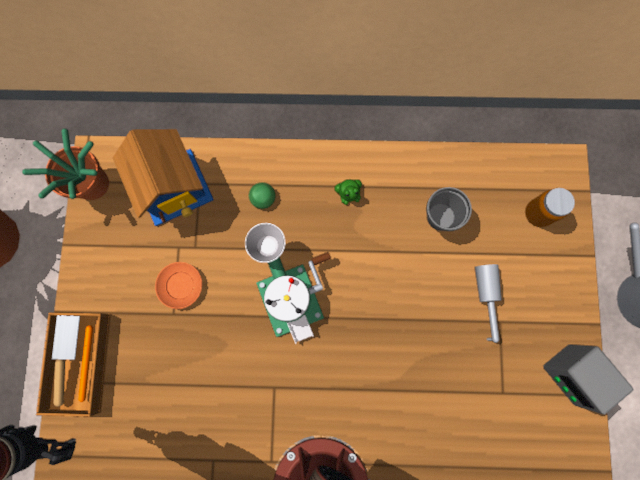

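The top view shows the mill wheel at about (287,298), with the red peg near (291,281), the hopper at (265,243) and the crank at (318,272). I'll enlarge it.

```bash
cat > h.py <<'E'
from bench import *
import cv2,numpy as np
from scipy.spatial.transform import Rotation as R
def ray(n,u,v,z,c=None):
    c=c or calibration(n); d=R.from_quat(c["orientation"]).apply(np.linalg.inv(c["mtx"])@[u,v,1]); o=c["origin"]
    return o+d*(z-o[2])/d[2]
def proj(n,P,c=None):
    c=c or calibration(n); p=c["mtx"]@R.from_quat(c["orientation"]).inv().apply(np.asarray(P)-c["origin"]); return p[:2]/p[2]
E
python3 - <<'E'
from h import *
p=cv2.imread("pics/top0.png")[225:355,225:345]; a=cv2.resize(p,None,fx=4.5,fy=4.5,interpolation=cv2.INTER_CUBIC)
cv2.imwrite("pics/topc.png",a)
print(ray("top",287,298,.106),ray("top",265,243,.128))
E
```

```text
[0.47627729 0.09366982 0.106     ] [0.61318104 0.15299193 0.128     ]
```

View pics/topc.png

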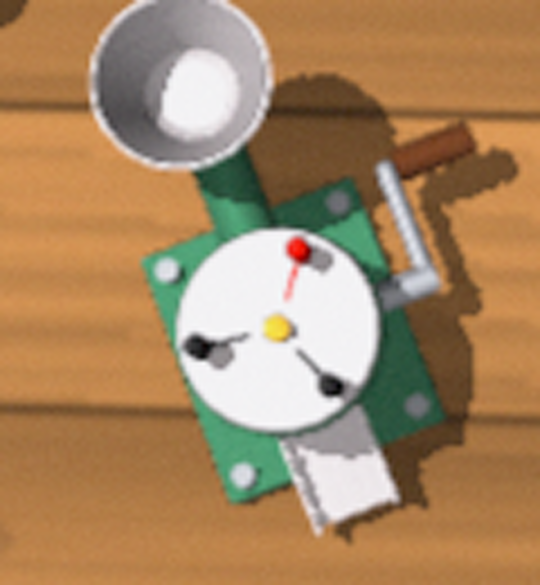

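```bash
python3 - <<'E'
from h import *
C=ray("top",286.8,298.3,.106);print("C",C)
for n,u,v in [("red",291.2,280.3),("bl",268.8,302.1),("br",298.6,310.3)]:
    P=ray("top",u,v,.134); d=(P-C)[:2]; print(n,P,np.hypot(*d),np.degrees(np.arctan2(d[1],d[0])))
print("hopper",[*(ray("top",265,243,.128)-C)])
s=observe(); M=R.from_quat(s["ee_rot"]).as_matrix(); print(M.round(3))
d=C[:2]-s["tcp_pos"][:2]; print("delta",d,"tool",M.T@[*d,0.295-s["tcp_pos"][2]],"toolz yaw",np.degrees(np.arctan2(M[1,2],M[0,2])))
print([proj("side",[*C[:2],.106])])
p=cv2.imread("pics/side0.png");u,v=proj("side",C).astype(int);cv2.imwrite("pics/sidec.png",cv2.resize(p[v-80:v+80,u-100:u+100],None,fx=4,fy=4));print(u-100,v-80)
E
```

```text
C [0.47550782 0.09415061 0.106     ]
red [0.51891678 0.08224012 0.134     ] 0.045013306549276516 -15.343147741639726
bl [0.4635458  0.13597241 0.134     ] 0.04349887763468587 105.9617710476768
br [0.44507952 0.06128517 0.134     ] 0.04478859878996615 -132.7948951321153
hopper [np.float64(0.13767321931937393), np.float64(0.05884132384785207), np.float64(0.021999999999999797)]
[[-0.001 -0.963  0.269]
 [-0.001  0.269  0.963]
 [-1.     0.    -0.001]]
delta [ 0.31388853 -0.48357885] tool [ 0.10935662 -0.43260443 -0.38099566] toolz yaw 74.36857080999796
[array([242.09081908, 238.08459013])]
142 158
```

View pics/sidec.png

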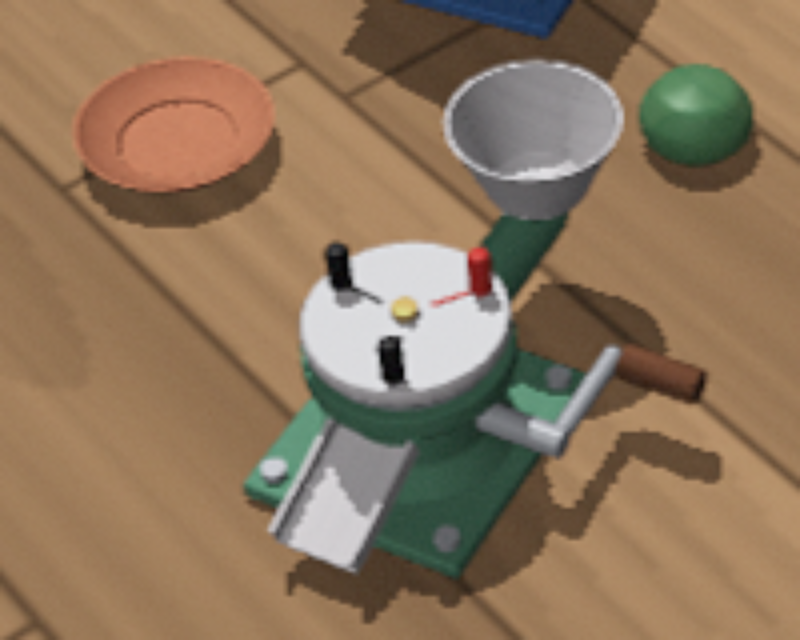

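Checks agree: peg radii come out at 45, 43.5 and 45 mm and the hopper sits at 150 mm. The wheel yaw is about -14°. Both fingers fit in the gaps between pegs at the present tool yaw, so I'll move over the axis and then turn the wrist.

```bash
python3 -m creep '[[[0,-0.036,-0.03175,0,0,0,0.7],[0,-0.036,-0.03175,0,0,0,0.7],[0,-0.036,-0.03175,0,0,0,0.7],[0,-0.036,-0.03175,0,0,0,0.7],[0,-0.036,-0.03175,0,0,0,0.7],[0,-0.036,-0.03175,0,0,0,0.7],[0,-0.036,-0.03175,0,0,0,0.7],[0,-0.036,-0.03175,0,0,0,0.7]]]' && python3 -m creep '[[[0,-0.036,-0.03175,0,0,0,0.7],[0,-0.036,-0.03175,0,0,0,0.7],[0,-0.036,-0.03175,0,0,0,0.7],[0,-0.036,-0.03175,0,0,0,0.7],[0,0,0,0,0,0,0.7],[0,0,0,0,0,0,0.7]]]'
python3 - <<'E'
from h import *
c=calibration("wrist");s=observe(); M=R.from_quat(s["ee_rot"]).as_matrix()
p,d=camera("wrist"); cv2.imwrite("pics/w1.png",p[:,:,::-1])
print(s["q"],s["tcp_pos"],s["opening"],s["contact_force"],s["moment"],c)
C=[.4755,.0942,.106]
print("tool delta",M.T@(np.array(C)-s["tcp_pos"]),np.degrees(np.arctan2(M[1,2],M[0,2])), proj("wrist",C,c))
E
```

```text
clock: 1.1
tcp_pos: [0.3711, 0.2542, 0.4045]
ee_rot: [-0.427, 0.563, 0.427, 0.563]
contact_force: [0.5, 0.3, -0.4]
opening: 0.847
clock: 1.85
tcp_pos: [0.4748, 0.0946, 0.4044]
ee_rot: [-0.427, 0.564, 0.428, 0.563]
contact_force: [0.3, 0.2, -0.3]
opening: 0.843
[-7.43810653e-02 -2.49964178e-01 -2.41637837e-01  1.58001450e+00
  3.20195721e-04  1.98915196e-01] [0.47481946 0.09461819 0.4044055 ] 0.843023091101624 [ 0.26625886  0.17320676 -0.32675155] [ 0.02897635  0.00110572 -0.00154628] {'mtx': array([[337.02266917,   0.        , 324.5161017 ],
       [  0.        , 337.02266917, 244.30805949],
       [  0.        ,   0.        ,   1.        ]]), 'origin': array([0.39682468, 0.11501122, 0.37372002]), 'orientation': array([0.78678917, 0.59637353, 0.09660044, 0.12637151])}
tool delta [ 2.98404618e-01 -1.04791160e-03 -2.60065534e-04] 74.34126576768365 [325.55559719 236.07921736]
```

View pics/w1.png

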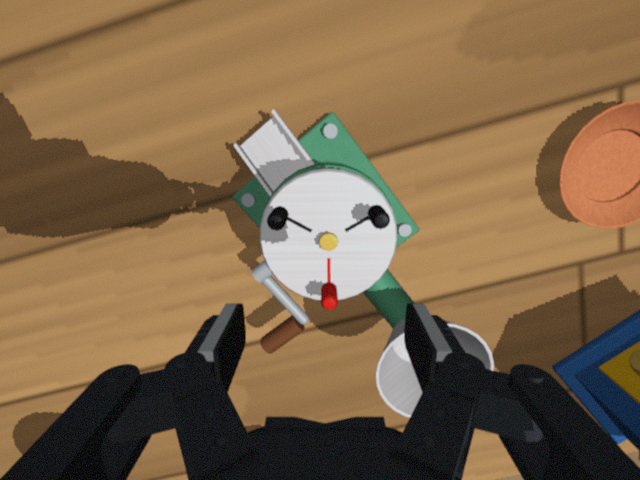

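Wrist view: disc centre is at about (328.5,234) against a predicted (325.6,236), so within roughly 2 mm. Yaw changes as q1−q6, so clockwise raises q6. I'll pre-spin 180° counter-clockwise (same finger layout) to leave room for up to 9 clicks.

```bash
python3 -m creep '[[[0,0,0,-10.6,0,0,0.7],[0,0,0,-10.6,0,0,0.7],[0,0,0,-10.6,0,0,0.7],[0,0,0,-10.6,0,0,0.7],[0,0,0,-10.6,0,0,0.7],[0,0,0,-10.6,0,0,0.7],[0,0,0,-10.6,0,0,0.7],[0,0,0,-10.6,0,0,0.7]]]' && python3 -m creep '[[[0,0,0,-10.6,0,0,0.7],[0,0,0,-10.6,0,0,0.7],[0,0,0,-10.6,0,0,0.7],[0,0,0,-10.6,0,0,0.7],[0,0,0,-10.6,0,0,0.7],[0,0,0,-10.6,0,0,0.7],[0,0,0,-10.6,0,0,0.7],[0,0,0,-10.6,0,0,0.7]]]' && python3 -m creep '[[[0,0,0,-10.6,0,0,0.7],[0,0,0,0,0,0,0.7],[0,0,0,0,0,0,0.7]]]'
cat > st.py <<'E'
from h import *
s=observe(); M=R.from_quat(s["ee_rot"]).as_matrix()
f,m=s["contact_force"],s["moment"]
print("t %.2f"%s["clock"],"tcp",s["tcp_pos"].round(4),"yaw %.2f"%np.degrees(np.arctan2(M[1,2],M[0,2])),"q6 %.2f"%s["q"][5],"F",f.round(1),"M",m.round(2),"tau6 %.2f"%s["joint_torque"][5])
E
python3 st.py; python3 - <<'E'
from h import *
c=dict(mtx=np.array([[337.02,0,324.516],[0,337.02,244.308],[0,0,1]]),origin=np.array([0.39682468, 0.11501122, 0.37372002]),orientation=[0.78678917, 0.59637353, 0.09660044, 0.12637151])
C=ray("",328.5,234,.106,c);print("wristC1",C)
for u,v in [(330,288),(278,215),(379,213)]:
    d=(ray("",u,v,.134,c)-C)[:2];print(np.hypot(*d),np.degrees(np.arctan2(d[1],d[0])))
c2=calibration("wrist");s=observe();M=R.from_quat(s["ee_rot"]).as_matrix()
p,d=camera("wrist");cv2.imwrite("pics/w2.png",cv2.resize(p[150:310,220:440,::-1],None,fx=3.5,fy=3.5))
print("off220,150",proj("",[.4755,.0942,.106],c2),c2["origin"],c2["orientation"]); np.savez("pics/c2.npz",**c2)
print(s["tcp_pos"])
E
```

```text
clock: 2.9
tcp_pos: [0.4744, 0.0957, 0.4048]
ee_rot: [0.696, -0.125, -0.696, -0.125]
contact_force: [-0.2, -0.1, -0.1]
opening: 0.848
clock: 3.9
tcp_pos: [0.4744, 0.0957, 0.4048]
ee_rot: [0.598, 0.377, -0.598, 0.377]
contact_force: [-0.3, 0.2, -0.3]
opening: 0.848
clock: 4.28
tcp_pos: [0.4748, 0.0951, 0.4048]
ee_rot: [0.563, 0.427, -0.563, 0.427]
contact_force: [-0.2, 0.1, 0.5]
opening: 0.848
t 4.28 tcp [0.4748 0.0951 0.4048] yaw -105.61 q6 -2.94 F [-0.2  0.1  0.5] M [-0.    0.02 -0.01] tau6 -0.07
wristC1 [0.4744263  0.09703247 0.106     ]
0.035768850220833245 -14.132132014007073
0.0436159319210484 -137.12325857435312
0.04362228165694775 108.07428454207687
off220,150 [324.05963759 234.52713875] [0.55260521 0.07189928 0.37402815] [-0.59687163  0.78636284  0.12728674 -0.09579056]
[0.47475411 0.09511412 0.40479646]
```

View pics/w2.png

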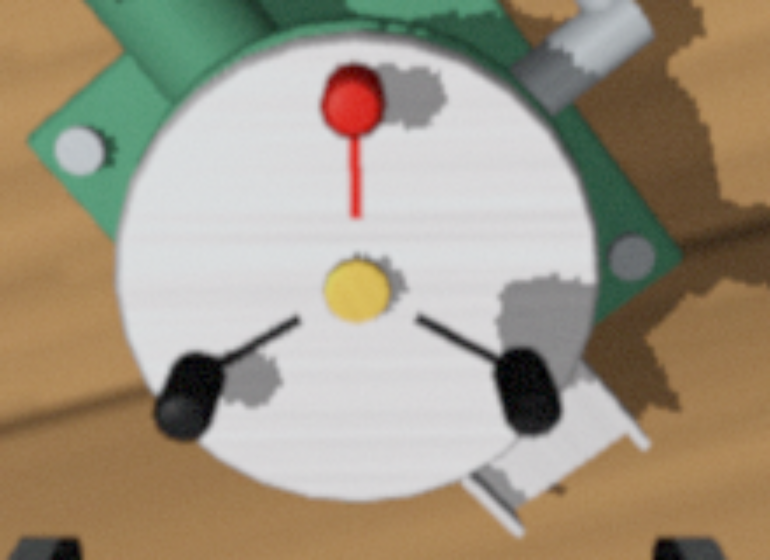

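```bash
python3 - <<'E'
from h import *
c=dict(mtx=np.array([[337.02,0,324.516],[0,337.02,244.308],[0,0,1]]),origin=np.array([0.39682468, 0.11501122, 0.37372002]),orientation=[0.78678917, 0.59637353, 0.09660044, 0.12637151])
c2=dict(np.load("pics/c2.npz"))
print(ray("",328,241,.113,c),ray("",322,233.1,.113,c2))
C=ray("",322.1,226.3,.106,c2);print(C)
for u,v in [(352,100),(182,415),(533,412)]:
    print(ray("",220+u/3.5,150+v/3.5,.134,c2))
E
```

```text
[0.47800173 0.09553197 0.113     ] [0.47911778 0.0948947  0.113     ]
[0.48273908 0.09384898 0.106     ]
[0.52384001 0.08314701 0.134     ]
[0.46801283 0.13778177 0.134     ]
[0.44799921 0.0633712  0.134     ]
```

```bash
python3 -m creep '[[[0.03,0.0024,-0.0007,0,0,0,0.7],[0.03,0,0,0,0,0,0.7],[0.03,0,0,0,0,0,0.7],[0.015,0,0,0,0,0,0.7],[0.01,0,0,0,0,0,0.7],[0.007,0,0,0,0,0,0.7],[0,0,0,0,0,0,0.7],[0,0,0,0,0,0,0.7]]]' && python3 st.py; python3 -m creep '[[[0,0,0,2,0,0,0.7],[0,0,0,2,0,0,0.7],[0,0,0,2,0,0,0.7],[0,0,0,0,0,0,0.7]]]' && python3 st.py
python3 - <<'E'
from h import *
p,d=camera("side");cv2.imwrite("pics/s2.png",cv2.resize(p[140:300,140:340,::-1],None,fx=4,fy=3.75))
E
```

```text
clock: 5.32
tcp_pos: [0.4778, 0.0945, 0.2834]
ee_rot: [0.563, 0.428, -0.562, 0.429]
contact_force: [0.7, 0.6, -0.7]
opening: 0.85
t 5.33 tcp [0.4778 0.0945 0.2834] yaw -105.44 q6 -2.95 F [ 0.7  0.6 -0.7] M [-0.07  0.07  0.07] tau6 0.00
clock: 5.82
tcp_pos: [0.4777, 0.0944, 0.2829]
ee_rot: [0.585, 0.398, -0.584, 0.398]
contact_force: [1.1, -1.4, 0.9]
opening: 0.845
t 5.83 tcp [0.4777 0.0944 0.2829] yaw -111.48 q6 -2.84 F [ 1.1 -1.4  0.9] M [-0.32 -0.27  0.07] tau6 0.39
```

View pics/s2.png

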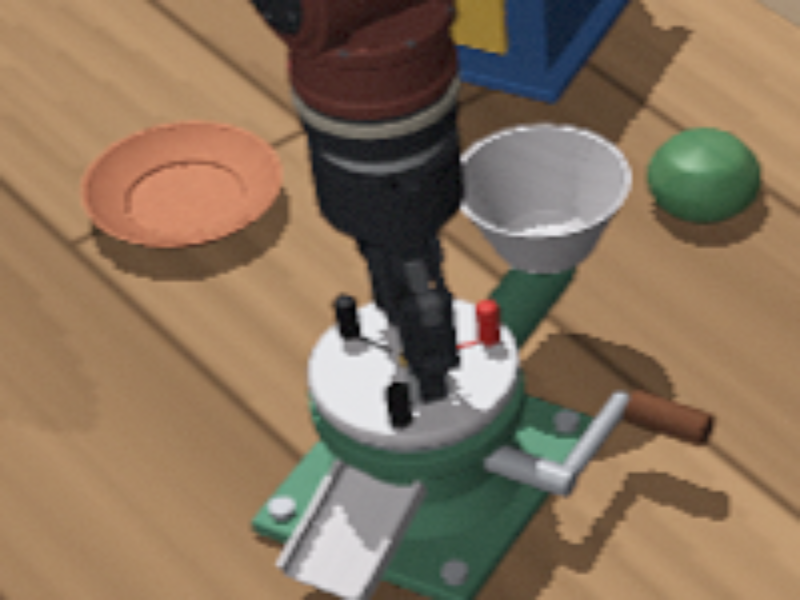

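Finger is just touching the near black peg, with the tip close above the disc. Contact yaw is about -111°. The stop is at least two clicks away, so the first two clicks are safe to push.

```bash
for i in 1; do python3 -m creep '[[[0,0,0,2,0,0,0.7],[0,0,0,2,0,0,0.7]]]' && python3 st.py; python3 -m creep '[[[0,0,0,2,0,0,0.7],[0,0,0,2,0,0,0.7]]]' && python3 st.py; python3 -m creep '[[[0,0,0,2,0,0,0.7],[0,0,0,2,0,0,0.7],[0,0,0,2,0,0,0.7]]]' && python3 st.py;python3 -m creep '[[[0,0,0,4,0,0,0.7],[0,0,0,4,0,0,0.7],[0,0,0,3,0,0,0.7]]]' && python3 st.py; done
```

```text
clock: 6.12
tcp_pos: [0.4776, 0.0945, 0.2829]
ee_rot: [0.598, 0.377, -0.598, 0.377]
contact_force: [1.7, -1.6, 0.5]
opening: 0.847
t 6.12 tcp [0.4776 0.0945 0.2829] yaw -115.58 q6 -2.77 F [ 1.7 -1.6  0.5] M [-0.36 -0.34  0.12] tau6 -0.39
clock: 6.38
tcp_pos: [0.4775, 0.0946, 0.2827]
ee_rot: [0.611, 0.356, -0.611, 0.356]
contact_force: [1.7, 0.0, 1.0]
opening: 0.854
t 6.38 tcp [0.4775 0.0946 0.2827] yaw -119.57 q6 -2.70 F [1.7 0.  1. ] M [-0.26 -0.18  0.1 ] tau6 -0.39
clock: 6.75
tcp_pos: [0.4774, 0.0946, 0.2826]
ee_rot: [-0.629, -0.324, 0.629, -0.323]
contact_force: [0.3, -0.0, 0.6]
opening: 0.852
t 6.75 tcp [0.4774 0.0946 0.2826] yaw -125.56 q6 -2.59 F [ 0.3 -0.   0.6] M [ 0.01 -0.07  0.06] tau6 -0.44
clock: 7.12
tcp_pos: [0.4773, 0.0947, 0.2824]
ee_rot: [-0.657, -0.262, 0.657, -0.261]
contact_force: [0.4, -0.9, -0.6]
opening: 0.85
t 7.12 tcp [0.4773 0.0947 0.2824] yaw -136.60 q6 -2.40 F [ 0.4 -0.9 -0.6] M [-0.01 -0.01  0.01] tau6 -0.58
```

```bash
python3 -m creep '[[[0,0,0,3.5,0,0,0.7],[0,0,0,2.5,0,0,0.7],[0,0,0,2,0,0,0.7]]]' && python3 st.py; python3 -m creep '[[[0,0,0,3,0,0,0.7],[0,0,0,3,0,0,0.7],[0,0,0,4,0,0,0.7],[0,0,0,6,0,0,0.7],[0,0,0,6,0,0,0.7]]]' && python3 st.py; python3 -m creep '[[[0,0,0,2,0,0,0.7],[0,0,0,2,0,0,0.7],[0,0,0,2,0,0,0.7]]]' && python3 st.py
```

```text
clock: 7.5
tcp_pos: [0.4774, 0.0944, 0.2824]
ee_rot: [-0.673, -0.215, 0.674, -0.215]
contact_force: [0.3, -3.5, -0.8]
opening: 0.85
t 7.50 tcp [0.4774 0.0944 0.2824] yaw -144.56 q6 -2.26 F [ 0.3 -3.5 -0.8] M [-0.63 -0.07  0.08] tau6 -0.25
clock: 8.12
tcp_pos: [0.4773, 0.0947, 0.2825]
ee_rot: [-0.702, -0.082, 0.703, -0.082]
contact_force: [-0.0, 0.7, -1.4]
opening: 0.854
t 8.12 tcp [0.4773 0.0947 0.2825] yaw -166.68 q6 -1.88 F [-0.   0.7 -1.4] M [-0.   -0.02  0.01] tau6 -1.39
clock: 8.5
tcp_pos: [0.4775, 0.0946, 0.2827]
ee_rot: [0.706, 0.046, -0.706, 0.046]
contact_force: [0.3, 0.6, 1.0]
opening: 0.852
t 8.50 tcp [0.4775 0.0946 0.2827] yaw -172.51 q6 -1.78 F [0.3 0.6 1. ] M [0.01 0.   0.06] tau6 -0.48
```

```bash
for i in 1; do python3 -m creep '[[[0,0,0,1,0,0,0.7],[0,0,0,1,0,0,0.7]]]' >/dev/null && python3 st.py; done; python3 -m creep '[[[0,0,0,1,0,0,0.7]]]' >/dev/null && python3 st.py
```

```text
t 8.75 tcp [0.4775 0.0945 0.2827] yaw -174.48 q6 -1.74 F [-0.4 -1.9  0.9] M [-0.47  0.19  0.11] tau6 -0.12
t 8.88 tcp [0.4775 0.0943 0.2827] yaw -175.49 q6 -1.72 F [-1.2 -3.2  0.9] M [-0.67  0.28  0.17] tau6 -0.09
```

```bash
python3 -m creep '[[[0,0,0,1,0,0,0.7]]]' >/dev/null && python3 st.py;  python3 -m creep '[[[0,0,0,1,0,0,0.7]]]' >/dev/null && python3 st.py
```

```text
t 9.00 tcp [0.4775 0.0944 0.2827] yaw -176.50 q6 -1.71 F [-1.9 -2.8  0.4] M [-0.56  0.3   0.08] tau6 -0.11
t 9.12 tcp [0.4775 0.0945 0.2827] yaw -177.50 q6 -1.69 F [-1.6 -2.6  2.1] M [-0.57  0.38  0.11] tau6 -0.12
```

Force plateaus near 3 to 4 N with the yaw still following, so this is an ordinary click and not the stop. On to click 3.

```bash
python3 -m creep '[[[0,0,0,3,0,0,0.7],[0,0,0,4,0,0,0.7],[0,0,0,5,0,0,0.7],[0,0,0,5,0,0,0.7],[0,0,0,4,0,0,0.7]]]' >/dev/null && python3 st.py; python3 -m creep '[[[0,0,0,2,0,0,0.7],[0,0,0,2,0,0,0.7]]]' >/dev/null && python3 st.py; python3 -m creep '[[[0,0,0,1.5,0,0,0.7]]]' >/dev/null && python3 st.py
```

```text
t 9.75 tcp [0.4776 0.0948 0.2828] yaw 161.40 q6 -1.32 F [-0.2 -0.4 -0.2] M [-0.   -0.01  0.  ] tau6 -0.81
t 10.00 tcp [0.4776 0.0947 0.2827] yaw 157.50 q6 -1.25 F [ 0.7 -0.6  0.3] M [ 0.03  0.02 -0.02] tau6 -0.45
t 10.12 tcp [0.4775 0.0946 0.2827] yaw 155.99 q6 -1.23 F [ 0.3  0.9 -0.5] M [ 0.02 -0.01  0.01] tau6 -0.28
```

```bash
python3 -m creep '[[[0,0,0,1,0,0,0.7]]]' >/dev/null && python3 st.py;  python3 -m creep '[[[0,0,0,1,0,0,0.7]]]' >/dev/null && python3 st.py
```

```text
t 10.25 tcp [0.4775 0.0946 0.2827] yaw 155.02 q6 -1.21 F [-2.2 -1.1  0. ] M [-0.21  0.31  0.09] tau6 -0.08
t 10.38 tcp [0.4774 0.0944 0.2827] yaw 154.02 q6 -1.19 F [-2.5 -2.5  1.1] M [-0.43  0.54  0.16] tau6 -0.08
```

```bash
python3 -m creep '[[[0,0,0,1,0,0,0.7]]]' >/dev/null && python3 st.py;  python3 -m creep '[[[0,0,0,1,0,0,0.7]]]' >/dev/null && python3 st.py
```

```text
t 10.50 tcp [0.4774 0.0945 0.2827] yaw 153.01 q6 -1.17 F [-2.  -2.2  1.4] M [-0.35  0.53  0.15] tau6 -0.11
t 10.62 tcp [0.4774 0.0946 0.2826] yaw 152.01 q6 -1.16 F [-2.7 -2.3  1.3] M [-0.23  0.52  0.08] tau6 -0.12
```

Again a click. Click 4 next.

```bash
python3 -m creep '[[[0,0,0,3,0,0,0.7],[0,0,0,4,0,0,0.7],[0,0,0,5,0,0,0.7],[0,0,0,6,0,0,0.7],[0,0,0,5,0,0,0.7]]]' >/dev/null && python3 st.py; python3 -m creep '[[[0,0,0,2,0,0,0.7],[0,0,0,1.5,0,0,0.7]]]' >/dev/null && python3 st.py; python3 -m creep '[[[0,0,0,1,0,0,0.7]]]' >/dev/null && python3 st.py
```

```text
t 11.25 tcp [0.4777 0.0947 0.2828] yaw 128.86 q6 -0.75 F [-0.3  0.   0.6] M [-0.03 -0.05  0.01] tau6 -1.04
t 11.50 tcp [0.4776 0.0946 0.2827] yaw 125.54 q6 -0.69 F [-1.1 -0.7  0.4] M [-0.08  0.24 -0.01] tau6 -0.20
t 11.62 tcp [0.4774 0.0946 0.2827] yaw 124.55 q6 -0.68 F [-2.6 -1.1  0.7] M [-0.14  0.6   0.15] tau6 -0.02
```

```bash
python3 -m creep '[[[0,0,0,1,0,0,0.7]]]' >/dev/null && python3 st.py;  python3 -m creep '[[[0,0,0,1,0,0,0.7]]]' >/dev/null && python3 st.py
```

```text
t 11.75 tcp [0.4773 0.0946 0.2826] yaw 123.54 q6 -0.66 F [-2.9 -0.7  2.4] M [-0.09  0.68  0.12] tau6 -0.10
t 11.88 tcp [0.4774 0.0946 0.2826] yaw 122.52 q6 -0.64 F [-3.6 -0.8  1. ] M [0.02 0.59 0.1 ] tau6 -0.11
```

Plateau again, so it is a click. Click 5.

```bash
python3 -m creep '[[[0,0,0,3,0,0,0.7],[0,0,0,4,0,0,0.7],[0,0,0,5,0,0,0.7],[0,0,0,6,0,0,0.7],[0,0,0,5,0,0,0.7]]]' >/dev/null && python3 st.py; python3 -m creep '[[[0,0,0,2,0,0,0.7],[0,0,0,1.5,0,0,0.7]]]' >/dev/null && python3 st.py; python3 -m creep '[[[0,0,0,1,0,0,0.7]]]' >/dev/null && python3 st.py
```

```text
t 12.50 tcp [0.4778 0.0946 0.2828] yaw 99.36 q6 -0.24 F [-0.1 -0.3 -1. ] M [ 0.02 -0.03 -0.03] tau6 -1.04
t 12.75 tcp [0.4775 0.0946 0.2827] yaw 96.05 q6 -0.18 F [-1.9  0.   1.1] M [0.09 0.41 0.06] tau6 -0.17
t 12.88 tcp [0.4773 0.0947 0.2826] yaw 95.06 q6 -0.16 F [-3.4  1.1  1.9] M [0.19 0.79 0.15] tau6 -0.01
```

```bash
python3 -m creep '[[[0,0,0,1,0,0,0.7]]]' >/dev/null && python3 st.py;  python3 -m creep '[[[0,0,0,1,0,0,0.7]]]' >/dev/null && python3 st.py
```

```text
t 13.00 tcp [0.4773 0.0947 0.2826] yaw 94.04 q6 -0.14 F [-2.9  0.9  1.4] M [0.24 0.56 0.13] tau6 -0.10
t 13.12 tcp [0.4774 0.0946 0.2827] yaw 93.02 q6 -0.13 F [-2.5  2.1  0.1] M [0.27 0.51 0.12] tau6 -0.12
```

Click 5 passed the same way. Click 6 (contact expected near yaw 66°).

```bash
python3 -m creep '[[[0,0,0,3,0,0,0.7],[0,0,0,4,0,0,0.7],[0,0,0,5,0,0,0.7],[0,0,0,6,0,0,0.7],[0,0,0,5,0,0,0.7]]]' >/dev/null && python3 st.py; python3 -m creep '[[[0,0,0,2,0,0,0.7],[0,0,0,1.5,0,0,0.7]]]' >/dev/null && python3 st.py; python3 -m creep '[[[0,0,0,1,0,0,0.7]]]' >/dev/null && python3 st.py
```

```text
t 13.75 tcp [0.4779 0.0944 0.2828] yaw 69.85 q6 0.28 F [-0.  -0.1 -0.1] M [-0.03  0.08  0.01] tau6 -1.04
t 14.00 tcp [0.4774 0.0947 0.2827] yaw 66.56 q6 0.34 F [-4.3  2.   0.6] M [0.45 0.56 0.19] tau6 -0.10
t 14.12 tcp [0.4774 0.0947 0.2827] yaw 65.56 q6 0.35 F [-2.8  1.8  2.8] M [0.39 0.55 0.15] tau6 -0.02
```

```bash
python3 -m creep '[[[0,0,0,1,0,0,0.7]]]' >/dev/null && python3 st.py;  python3 -m creep '[[[0,0,0,1,0,0,0.7]]]' >/dev/null && python3 st.py
```

```text
t 14.25 tcp [0.4774 0.0947 0.2827] yaw 64.54 q6 0.37 F [-2.6  2.5  0.4] M [0.4  0.41 0.06] tau6 -0.11
t 14.38 tcp [0.4775 0.0946 0.2827] yaw 63.52 q6 0.39 F [-2.2  1.3  0.1] M [0.33 0.41 0.11] tau6 -0.13
```

Click again. Click 7 (contact near 37°).

```bash
python3 -m creep '[[[0,0,0,3,0,0,0.7],[0,0,0,4,0,0,0.7],[0,0,0,5,0,0,0.7],[0,0,0,6,0,0,0.7],[0,0,0,5,0,0,0.7]]]' >/dev/null && python3 st.py; python3 -m creep '[[[0,0,0,2,0,0,0.7],[0,0,0,1,0,0,0.7]]]' >/dev/null && python3 st.py; python3 -m creep '[[[0,0,0,1,0,0,0.7]]]' >/dev/null && python3 st.py
```

```text
t 15.00 tcp [0.4778 0.0944 0.2828] yaw 40.34 q6 0.79 F [-0.6  0.4 -0.2] M [0.05 0.04 0.06] tau6 -1.04
t 15.25 tcp [0.4776 0.0947 0.2828] yaw 37.58 q6 0.84 F [-0.9  2.6  0.1] M [0.68 0.13 0.15] tau6 0.07
t 15.38 tcp [0.4776 0.0947 0.2828] yaw 36.57 q6 0.86 F [-0.6  3.5  1.2] M [0.62 0.09 0.08] tau6 -0.11
```

```bash
python3 -m creep '[[[0,0,0,1,0,0,0.7]]]' >/dev/null && python3 st.py;  python3 -m creep '[[[0,0,0,1,0,0,0.7]]]' >/dev/null && python3 st.py
```

```text
t 15.50 tcp [0.4776 0.0946 0.2828] yaw 35.53 q6 0.88 F [-0.9  3.2 -0.1] M [0.52 0.03 0.13] tau6 -0.13
t 15.62 tcp [0.4776 0.0945 0.2828] yaw 34.51 q6 0.89 F [0.6 2.1 0.4] M [0.55 0.01 0.11] tau6 -0.14
```

Still a click. Click 8 (contact near 9°).

```bash
python3 -m creep '[[[0,0,0,3,0,0,0.7],[0,0,0,4,0,0,0.7],[0,0,0,5,0,0,0.7],[0,0,0,6,0,0,0.7],[0,0,0,4,0,0,0.7]]]' >/dev/null && python3 st.py; python3 -m creep '[[[0,0,0,2,0,0,0.7],[0,0,0,1,0,0,0.7]]]' >/dev/null && python3 st.py; python3 -m creep '[[[0,0,0,1,0,0,0.7]]]' >/dev/null && python3 st.py
```

```text
t 16.25 tcp [0.4776 0.0943 0.2827] yaw 12.36 q6 1.28 F [ 0.4 -0.7 -0.2] M [ 0.04  0.   -0.01] tau6 -0.70
t 16.50 tcp [0.4776 0.095  0.2827] yaw 9.58 q6 1.33 F [ 1.6  8.5 -1.6] M [ 1.64 -0.23  0.35] tau6 0.25
t 16.62 tcp [0.4776 0.0954 0.2827] yaw 8.63 q6 1.35 F [ 1.7 11.3 -1.5] M [ 2.33 -0.38  0.51] tau6 0.28
```

```bash
python3 -m creep '[[[0,0,0,1,0,0,0.7]]]' >/dev/null && python3 st.py;  python3 -m creep '[[[0,0,0,1,0,0,0.7]]]' >/dev/null && python3 st.py
```

```text
t 16.75 tcp [0.4776 0.0958 0.2827] yaw 7.67 q6 1.36 F [ 3.1 15.6 -0.9] M [ 2.92 -0.51  0.7 ] tau6 0.42
t 16.88 tcp [0.4776 0.0961 0.2827] yaw 6.70 q6 1.38 F [ 3.1 18.7 -0.9] M [ 3.65 -0.57  0.85] tau6 0.57
```

Click 8 is different: force climbs linearly (8.5, 11, 16, 19 N) and the TCP is deflected. That is the closed stop, held for more than 0.4 s. I'll back off now; the opposite finger should meet the next peg, pushing counter-clockwise, near yaw 22°.

```bash
python3 -m creep '[[[0,0,0,-3,0,0,0.7],[0,0,0,-4,0,0,0.7],[0,0,0,-4,0,0,0.7],[0,0,0,0,0,0,0.7]]]' >/dev/null && python3 st.py; python3 -m creep '[[[0,0,0,-2,0,0,0.7],[0,0,0,-2,0,0,0.7]]]' >/dev/null && python3 st.py; python3 -m creep '[[[0,0,0,-2,0,0,0.7]]]' >/dev/null && python3 st.py;  python3 -m creep '[[[0,0,0,-2,0,0,0.7]]]' >/dev/null && python3 st.py; python3 -m creep '[[[0,0,0,-2,0,0,0.7]]]' >/dev/null && python3 st.py
```

```text
t 17.38 tcp [0.4775 0.0944 0.2827] yaw 17.54 q6 1.19 F [ 0.5 -0.4  0.9] M [0.   0.01 0.05] tau6 -0.60
t 17.62 tcp [0.4772 0.0948 0.2826] yaw 21.67 q6 1.12 F [-4.4  6.4  2.6] M [ 1.06  0.84 -0.28] tau6 0.24
t 17.75 tcp [0.4772 0.0949 0.2826] yaw 23.70 q6 1.08 F [-1.5  1.9  1. ] M [ 0.46  0.38 -0.14] tau6 0.35
t 17.88 tcp [0.4774 0.0947 0.2826] yaw 25.70 q6 1.05 F [-1.8  1.8 -0.2] M [ 0.38  0.27 -0.09] tau6 0.37
t 18.00 tcp [0.4775 0.0946 0.2827] yaw 27.70 q6 1.01 F [-0.4  1.2  0.4] M [ 0.33  0.21 -0.04] tau6 0.39
```

```bash
for i in 1; do python3 -m creep '[[[0,0,0,-2,0,0,0.7]]]' >/dev/null && python3 st.py; python3 -m creep '[[[0,0,0,-2,0,0,0.7]]]' >/dev/null && python3 st.py;  python3 -m creep '[[[0,0,0,-2,0,0,0.7]]]' >/dev/null && python3 st.py; python3 -m creep '[[[0,0,0,-2,0,0,0.7]]]' >/dev/null && python3 st.py;python3 -m creep '[[[0,0,0,-2,0,0,0.7]]]' >/dev/null && python3 st.py; python3 -m creep '[[[0,0,0,-2,0,0,0.7],[0,0,0,-2,0,0,0.7],[0,0,0,-2,0,0,0.7]]]' >/dev/null && python3 st.py; python3 -m creep '[[[0,0,0,-2,0,0,0.7],[0,0,0,-2,0,0,0.7]]]' >/dev/null && python3 st.py; python3 -m creep '[[[0,0,0,-1.5,0,0,0.7]]]' >/dev/null && python3 st.py; done
```

```text
t 18.12 tcp [0.4776 0.0945 0.2827] yaw 29.70 q6 0.98 F [-0.8  0.3 -0.5] M [ 0.25  0.16 -0.08] tau6 0.40
t 18.25 tcp [0.4776 0.0945 0.2827] yaw 31.70 q6 0.94 F [-0.9  0.7  0.1] M [ 0.18  0.09 -0.01] tau6 0.41
t 18.38 tcp [0.4776 0.0945 0.2827] yaw 33.70 q6 0.91 F [ 0.6  0.1 -0.1] M [ 0.14  0.   -0.02] tau6 0.43
t 18.50 tcp [0.4776 0.0945 0.2827] yaw 35.70 q6 0.87 F [ 0.3 -0.   0.3] M [ 0.08  0.02 -0.02] tau6 0.44
t 18.62 tcp [0.4776 0.0945 0.2828] yaw 37.70 q6 0.84 F [-0.3 -0.3 -0.6] M [-0.    0.06 -0.02] tau6 0.46
t 19.00 tcp [0.4776 0.0945 0.2828] yaw 43.70 q6 0.73 F [-1.   0.1  0.1] M [0.03 0.05 0.  ] tau6 0.46
t 19.25 tcp [0.4775 0.0946 0.2827] yaw 47.71 q6 0.66 F [ 0.1 -0.3 -0.7] M [-0.02  0.03  0.02] tau6 0.46
t 19.38 tcp [0.4775 0.0946 0.2827] yaw 49.18 q6 0.64 F [-0.1  0.5 -0.2] M [-0.06  0.05 -0.02] tau6 0.27
```

Snap occurs about 16° past contact, at roughly 36°. The wheel is in click 1, with the next contact near 50°. Clicks 2 to 4 at the same gentle pace, checking contact in each.

```bash
for i in 1; do python3 -m creep '[[[0,0,0,-2,0,0,0.7],[0,0,0,-2,0,0,0.7]]]' >/dev/null && python3 st.py; python3 -m creep '[[[0,0,0,-3,0,0,0.7],[0,0,0,-3,0,0,0.7],[0,0,0,-3,0,0,0.7],[0,0,0,-3,0,0,0.7],[0,0,0,-2,0,0,0.7]]]' >/dev/null && python3 st.py; python3 -m creep '[[[0,0,0,-3,0,0,0.7],[0,0,0,-4,0,0,0.7],[0,0,0,-3,0,0,0.7]]]' >/dev/null && python3 st.py; python3 -m creep '[[[0,0,0,-2,0,0,0.7]]]' >/dev/null && python3 st.py; python3 -m creep '[[[0,0,0,-2,0,0,0.7]]]' >/dev/null && python3 st.py;python3 -m creep '[[[0,0,0,-1,0,0,0.7]]]' >/dev/null && python3 st.py; done
```

```text
t 19.62 tcp [0.4773 0.0946 0.2826] yaw 53.20 q6 0.57 F [-3.8  1.3  2.2] M [ 0.12  0.71 -0.14] tau6 0.31
t 20.25 tcp [0.4775 0.0946 0.2826] yaw 67.20 q6 0.32 F [-1.1 -0.2 -0.4] M [-0.06  0.15 -0.03] tau6 0.29
t 20.62 tcp [0.4776 0.0946 0.2827] yaw 77.22 q6 0.15 F [0.1 0.3 0.6] M [-0.02  0.04  0.01] tau6 0.58
t 20.75 tcp [0.4776 0.0946 0.2828] yaw 79.18 q6 0.11 F [-0.3 -0.   0.6] M [ 0.01 -0.04 -0.03] tau6 0.31
t 20.88 tcp [0.4776 0.0945 0.2827] yaw 81.17 q6 0.08 F [-0.   0.   0.5] M [-0.02 -0.   -0.04] tau6 0.46
t 21.00 tcp [0.4775 0.0946 0.2827] yaw 82.14 q6 0.06 F [ 0.2 -0.2 -0.8] M [-0.    0.   -0.05] tau6 0.09
```

```bash
python3 -m creep '[[[0,0,0,-2,0,0,0.7]]]' >/dev/null && python3 st.py; python3 -m creep '[[[0,0,0,-2,0,0,0.7]]]' >/dev/null && python3 st.py; python3 -m creep '[[[0,0,0,-2,0,0,0.7]]]' >/dev/null && python3 st.py
```

```text
t 21.12 tcp [0.4774 0.0946 0.2826] yaw 84.17 q6 0.03 F [-1.8 -0.9  1.3] M [-0.18  0.56 -0.09] tau6 0.50
t 21.25 tcp [0.4773 0.0945 0.2826] yaw 86.19 q6 -0.01 F [-3.2 -1.8  1.3] M [-0.35  0.59 -0.12] tau6 0.34
t 21.38 tcp [0.4774 0.0945 0.2826] yaw 88.20 q6 -0.04 F [-1.6 -1.2  0.7] M [-0.32  0.44 -0.11] tau6 0.36
```

Click 2 confirmed (contact about 82.5°). On to click 3.

```bash
python3 -m creep '[[[0,0,0,-3,0,0,0.7],[0,0,0,-3,0,0,0.7],[0,0,0,-3,0,0,0.7],[0,0,0,-3,0,0,0.7],[0,0,0,-4,0,0,0.7],[0,0,0,-4,0,0,0.7]]]' >/dev/null && python3 st.py; python3 -m creep '[[[0,0,0,-2,0,0,0.7],[0,0,0,-2,0,0,0.7]]]' >/dev/null && python3 st.py; python3 -m creep '[[[0,0,0,-2,0,0,0.7]]]' >/dev/null && python3 st.py; python3 -m creep '[[[0,0,0,-2,0,0,0.7]]]' >/dev/null && python3 st.py; python3 -m creep '[[[0,0,0,-2,0,0,0.7]]]' >/dev/null && python3 st.py
```

```text
t 22.12 tcp [0.4778 0.0946 0.2828] yaw 108.28 q6 -0.39 F [-0.6 -0.2  0.1] M [-0.    0.01  0.02] tau6 0.93
t 22.38 tcp [0.4776 0.0946 0.2827] yaw 112.16 q6 -0.46 F [0.6 0.2 0.5] M [-0.01 -0.04  0.  ] tau6 0.45
t 22.50 tcp [0.4776 0.0946 0.2827] yaw 114.18 q6 -0.50 F [-0.8  0.1  0. ] M [ 0.06 -0.05  0.01] tau6 0.47
t 22.62 tcp [0.4774 0.0944 0.2827] yaw 116.18 q6 -0.53 F [-2.5 -2.8  1. ] M [-0.52  0.35 -0.09] tau6 0.30
t 22.75 tcp [0.4774 0.0944 0.2827] yaw 118.18 q6 -0.57 F [-1.5 -2.6  0.7] M [-0.58  0.31 -0.09] tau6 0.34
```

Click 3 confirmed (contact about 114.5°). Click 4, contact expected near 145°.

```bash
python3 -m creep '[[[0,0,0,-3,0,0,0.7],[0,0,0,-3,0,0,0.7],[0,0,0,-3,0,0,0.7],[0,0,0,-3,0,0,0.7],[0,0,0,-4,0,0,0.7],[0,0,0,-4,0,0,0.7]]]' >/dev/null && python3 st.py; python3 -m creep '[[[0,0,0,-2,0,0,0.7],[0,0,0,-2,0,0,0.7]]]' >/dev/null && python3 st.py; python3 -m creep '[[[0,0,0,-2,0,0,0.7]]]' >/dev/null && python3 st.py; python3 -m creep '[[[0,0,0,-2,0,0,0.7]]]' >/dev/null && python3 st.py; python3 -m creep '[[[0,0,0,-2,0,0,0.7]]]' >/dev/null && python3 st.py
```

```text
t 23.50 tcp [0.4776 0.0947 0.2827] yaw 138.27 q6 -0.92 F [-0.  -0.2 -0.9] M [-0.    0.01 -0.01] tau6 0.93
t 23.75 tcp [0.4776 0.0946 0.2827] yaw 142.17 q6 -0.98 F [-0.4  0.4  0.9] M [ 0.06  0.01 -0.03] tau6 0.45
t 23.88 tcp [0.4775 0.0946 0.2827] yaw 144.18 q6 -1.02 F [-0.8 -0.2 -1.1] M [-0.03  0.03 -0.01] tau6 0.47
t 24.00 tcp [0.4775 0.0944 0.2827] yaw 146.18 q6 -1.05 F [-1.3 -3.3 -0.1] M [-0.67  0.23 -0.2 ] tau6 0.30
t 24.12 tcp [0.4775 0.0943 0.2827] yaw 148.17 q6 -1.09 F [-0.2 -3.2  0.7] M [-0.64  0.06 -0.12] tau6 0.33
```

Click 4 confirmed. The last one goes slowly, until the peg snaps away.

```bash
python3 -m creep '[[[0,0,0,-2,0,0,0.7],[0,0,0,-2,0,0,0.7],[0,0,0,-2,0,0,0.7]]]' >/dev/null && python3 st.py; python3 -m creep '[[[0,0,0,-2,0,0,0.7],[0,0,0,-2,0,0,0.7]]]' >/dev/null && python3 st.py; python3 -m creep '[[[0,0,0,-2,0,0,0.7]]]' >/dev/null && python3 st.py; python3 -m creep '[[[0,0,0,-2,0,0,0.7]]]' >/dev/null && python3 st.py; python3 -m creep '[[[0,0,0,-2,0,0,0.7]]]' >/dev/null && python3 st.py; python3 -m creep '[[[0,0,0,-2,0,0,0.7]]]' >/dev/null && python3 st.py
```

```text
t 24.50 tcp [0.4776 0.0946 0.2828] yaw 154.21 q6 -1.19 F [-0.2 -1.7 -0.3] M [-0.39 -0.09 -0.1 ] tau6 0.39
t 24.75 tcp [0.4775 0.0947 0.2827] yaw 158.21 q6 -1.26 F [ 0.4 -0.2  0.6] M [-0.16 -0.06 -0.  ] tau6 0.43
t 24.88 tcp [0.4775 0.0947 0.2827] yaw 160.21 q6 -1.30 F [-1.  -0.9  0.4] M [-0.09  0.02 -0.03] tau6 0.44
t 25.00 tcp [0.4775 0.0947 0.2827] yaw 162.21 q6 -1.33 F [-0.5 -0.2 -0.2] M [-0.02 -0.01 -0.05] tau6 0.46
t 25.12 tcp [0.4775 0.0947 0.2826] yaw 164.21 q6 -1.37 F [-0.1  0.5  1.2] M [ 0.03 -0.04  0.05] tau6 0.46
t 25.25 tcp [0.4775 0.0946 0.2827] yaw 166.21 q6 -1.40 F [ 0.3 -0.5 -0.6] M [ 0.01  0.   -0.  ] tau6 0.46
```

Peg snapped away at about 160°; the fingers are clear by several degrees on both sides. Lift and look.

```bash
python3 -m creep '[[[0,0,0,0,0,0,0.7],[-0.01,0,0,0,0,0,0.7],[-0.02,0,0,0,0,0,0.7],[-0.03,0,0,0,0,0,0.7],[-0.04,0,0,0,0,0,0.7],[-0.02,0,0,0,0,0,0.7],[0,0,0,0,0,0,0.7]]]' && python3 -m creep '[[[0,0.03,0,0,0,0,0.7],[0,0.05,0,0,0,0,0.7],[0,0.05,0,0,0,0,0.7],[0,0.03,0,0,0,0,0.7],[0,0,0,0,0,0,0.7],[0,0,0,0,0,0,0.7]]]'; python3 st.py; python3 - <<'E'
from h import *
p,d=camera("top");cv2.imwrite("pics/t3.png",p[:,:,::-1])
a=cv2.resize(p[225:355,225:345,::-1],None,fx=4.5,fy=4.5,interpolation=cv2.INTER_CUBIC);cv2.imwrite("pics/t3c.png",a)
b=cv2.imread("pics/top0.png").astype(int)
df=(abs(b-p[:,:,::-1].astype(int)).max(2)>60).astype(np.uint8)
for n,(u,v) in dict(saucer=(180,287),scoop=(490,300),pot=(448,209),frog=(349,190),pw=(262,196)).items(): print(n,df[v-35:v+35,u-25:u+25].sum())
E
```

```text
clock: 26.12
tcp_pos: [0.478, 0.0945, 0.4056]
ee_rot: [0.703, -0.086, -0.7, -0.086]
contact_force: [0.2, 0.9, -0.1]
opening: 0.849
clock: 26.88
tcp_pos: [0.439, -0.0604, 0.4023]
ee_rot: [-0.702, 0.086, 0.702, 0.086]
contact_force: [0.2, 0.6, -0.4]
opening: 0.849
t 26.88 tcp [ 0.439  -0.0604  0.4023] yaw 166.06 q6 -1.76 F [ 0.2  0.6 -0.4] M [ 0.01 -0.01 -0.02] tau6 -0.03
saucer 0
scoop 0
pot 0
frog 0
pw 0
```

View pics/t3c.png

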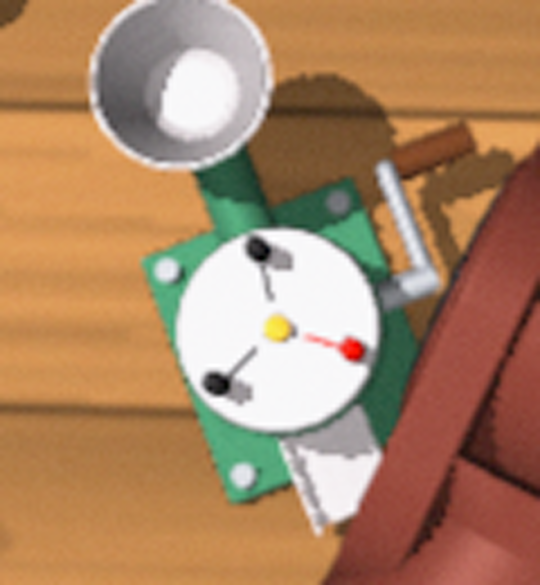

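```bash
python3 - <<'E'
from h import *
C=ray("top",286.8,298.3,.106)
for u,v in [(353,349),(260,249),(217,382)]:
    d=(ray("top",225+u/4.5,225+v/4.5,.134)-C)[:2];print(np.hypot(*d),np.degrees(np.arctan2(d[1],d[0])))
E
```

```text
0.045646016021001934 -104.13555142219884
0.04383312025386374 12.07977559535754
0.04304624324313174 135.77651309071862
```

Red peg is at -104°, exactly where 8 clicks down and 5 back should leave it (start -14°, net -90°), and the bystanders have not changed. Handing in.

```bash
python3 -c "
from bench import *
print(observe()['clock'],sign_off())"
```

```text
the job is handed in; nothing more can be done
26.925 None
```

The mill is set for sunflower seed: the wheel went clockwise to its closed stop, then back exactly five clicks. I handed it in at 26.9 s with the arm lifted clear; no verdict is reported, so this rests on my own checks.

- **Closed stop:** it came at the 8th click. The earlier clicks levelled off at about 3 to 5 N, while here the force climbed steadily. I stopped at about 19 N and held it there for about 0.4 s.
- **Five clicks back:** clicks 1 to 4 each showed as fresh contact about 30° further on. For the fifth, the push force fell to zero about 15° past contact.
- **Last picture:** the red peg stands at -104°, matching the -104° expected from its -14° start (8 clicks down, 5 back). The two black pegs read within about 4° of their expected angles, which I put down to pixel reading.
- **Bystanders:** the before and after pictures show no change at the saucer, scoop, pot, frog or paperweight.
- **Disagreement:** the top and wrist cameras differed by 2 to 7 mm on the wheel centre. I used a middle value, so contact angles drifted a few degrees but stayed clear enough to count clicks.

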